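# Seat and centre a jar on the centring plate by tapping

### The job

The small clay jar stands fixed on a round grey foot on the near part of the flat metal plate: without lifting it and without touching the clay, slide the foot away from you until it drops flat into the plate's shallow recess, and draw the hand back. Then tap the foot from its right side until it is pressed lightly (about 7 N) against the steel bar at the left end of the recess, tap it from its left side until it is pressed as lightly against the bar at the right end, and lastly tap it back from the right until it stands midway between the bars, on the index line. Never push it with more than 15 N, leave the other things where they are, and leave the jar standing free.

Things in the scene. Friction and masses are not known exactly. Their poses are not given: they have to be found in the camera images.
- foot: round grey plastic foot, a disc 100 mm across and 18 mm thick with the clay jar fixed on top, together about 0.36 kg; sliding it takes about 1.5 to 3 N (mass and friction vary). Too wide to grip: push its rim with closed fingers. Origin at the centre of its underside, z up, yaw without meaning. It starts flat on the plate, 60 to 72 mm from the recess centre towards the robot and up to 25 mm aside
- jar: the clay jar fixed on the foot, not to be touched: 70 mm tall, widest (78 mm across) 32 mm above its base, mouth 42 mm; its top is 88 mm above the underside of the foot. Origin at the centre of the jar's base, on top of the foot
- plate: fixed aluminium plate on the table, 25 mm thick, from -138 to +75 mm along its x and -105 to +105 mm along its y, with a shallow rectangular recess (dark floor) round its origin. Its place varies; it is turned up to 0.35 rad. Origin on the table under the recess centre, x away from the robot, y to the robot's left
- mark (a point): centre of the recess floor, 21 mm above the table, axes as the plate's. Recess 4 mm deep, 104 mm along x (foot play 2 mm each way). Its left (+y) and right (-y) ends are flush steel jaw bars, locked, both at one unlisted distance of 55 to 61 mm from the index line (engraved at y = 0 on both rims): foot play 5 to 11 mm each way, to be felt. The foot tips in once its centre passes the near edge
- tape: bystander: ring of black tape lying flat beside the plate on the left, 90 mm across, 22 mm high; origin at the centre of its underside
- bulb: bystander: red rubber blower bulb beside the plate on the right, 58 mm across, 90 mm tall; origin at the centre of its underside
- clip_rest: bystander: small blue U-shaped rest beside the plate on the right, 45 x 30 mm, 40 mm tall; origin at the centre of its underside
- pitcher: bystander: bigger clay jar, 124 mm across, 140 mm tall, far left; origin at the centre of its underside
- recorder: bystander: black sound recorder with a grey foam microphone head, 230 mm long, 61 mm high, on the right; origin under the centre of its black body
- spool: bystander: blue and yellow wire spool, 50 mm across, 28 mm high, far side; origin at the centre of its underside
- jar_glass: bystander: brown glass jar, 60 mm across, 80 mm tall, on the left; origin at the centre of its underside
- brush: bystander: brush lying on the table on the left; origin in its handle
Things that resemble listed ones, but are neither listed nor needed, are in the scene too. What is shaped like the foot but green or white is not meant.

How it is judged:
On the way, in this order (a step that is already met when the one before it is completed fails the run):
1. the foot has dropped flat into the recess and the fingers are off it (z of foot in the frame of mark below 0.0015 m and angle between foot's own z axis and vertical below 0.02 rad and contact force between the fingers and foot below 0.1 N), for 0.2 s.
2. the foot, in the recess, is pressed by the fingers with at least 5 N against the left (+y) bar (z of foot in the frame of mark below 0.0015 m and angle between foot's own z axis and vertical below 0.02 rad and y of foot in the frame of mark above 0.004 m and contact force between the fingers and foot above 5 N), for 0.04 s.
3. the foot, in the recess, is pressed by the fingers with at least 5 N against the right (-y) bar (z of foot in the frame of mark below 0.0015 m and angle between foot's own z axis and vertical below 0.02 rad and y of foot in the frame of mark below -0.004 m and contact force between the fingers and foot above 5 N), for 0.04 s.
At the end, for the whole second after the job is handed in: the foot lies flat on the recess floor (within 1.5 mm), its centre within 2.2 mm of the index line along the plate's y, at rest and not touched by the robot (z of foot in the frame of mark below 0.0015 m and angle between foot's own z axis and vertical below 0.02 rad and y of foot in the frame of mark between -0.0022 and 0.0022 m and x of foot in the frame of mark between -0.004 and 0.004 m and linear speed of foot below 0.005 m/s and contact force between each of the arm, the fingers and foot below 0.05 N).
It fails at once if the robot pushes the foot with more than 15 N (contact force between any of the fingers, the arm and foot above 15 N).
It fails at once if the robot touches the clay jar (contact force between any of the fingers, the arm and jar above 0.5 N).
It fails at once if the jar is lifted or tipped by more than 0.2 rad (z of foot in the frame of mark above 0.014 m or angle between foot's own z axis and vertical above 0.2 rad).
It fails at once if a bystander is moved by more than 20 mm (distance of any of tape, bulb, clip_rest, pitcher, recorder, spool, jar_glass, brush from where it was at the start of the episode above 0.02 m).
It also fails if it takes over 72 s, if anything falls off the work surface, if the arm or the gripper's body presses on something with over 40 N, if the wrist force passes 120 N, or if a joint passes its speed limit or range.

### The arm

A 6-joint arm with a two-finger parallel gripper is mounted at the origin on the work surface. World frame = base frame: x ahead of the robot, y to its left, z up, the work surface at z = 0. Lengths are in m, angles in rad, forces in N, time in s.
With the tool pointing down it reaches from about 0.375 to 0.9 m from the base axis. Payload 3.1 kg.
Tool frame: the origin (TCP) lies on the centre line of the jaws, within the pads' length; the fingertips stand 22 mm ahead of it and the grasp point (between the pads) lies 3 mm ahead of it; z points along the fingers, y is the line along which they close (so a half turn about z gives the same grasp; the last joint's range is limited). The gripper opens to 85 mm and grips with 20 to 120 N. Pads are 22 mm wide; open, the fingers measure 114 mm over their backs; the gripper's body (76 mm by 85 mm) begins 54 mm behind the grasp point. The pads swing forward as they close: fully open they stand 13 mm farther back than shut.
Start: joints at [-1.516, 0.527, 1.433, -0, 1.181, -0.178], TCP at [0.144, -0.608, 0.253] pointing down, gripper open.
Joint ranges: [-3.08, 3.08], [-0.75, 2.2], [0.22, 2.44], [-1.43, 4.57], [0, 2.65], [-2.85, 2.85]. Speed limits (rad/s): [2.79, 2.79, 3.14, 3.14, 3.14, 3.14].

### API

Orientations are given as a unit quaternion [x, y, z, w].
In Python, from station import sense, eyes, job gives the robot as it stands.
- The arm moves only by the shell command python3 -m pendant 'ROWS' [FORCE]. ROWS is a JSON list of rows, 1 to 20 of them, each written [[dx, dy, dz], turn, opening]: dx, dy, dz in m, then a turn about the tool's z in rad, then the opening from 0.0 (shut) to 1.0 (fully open); each row is the pose to reach, as a shift and turn from the pose commanded when the command began, along the tool's axes at that moment; what a row does not reach only later rows make up. A row lasts 1/10 s, in which the tool goes at most 0.05 m and 0.15 rad, less where a joint would pass 70% of its speed; a pose out of reach is approached as far as the arm can. The fingers move at their own pace and stop on an object; FORCE is the grip in N (left out, the last holds). Time passes only in rows, so rows that do not move let the fingers close. It prints the time, the measured TCP pose, the force, the opening and the grip force at its end. Input that does not fit is refused with a message, and nothing moves.
- sense(): the state, without advancing time (a new reading comes with each control period).
- eyes.snapshot(name): name is "scene" or "side" or "wrist"; returns a dict with "pixels" (480x640x3 uint8, red, green, blue), "range_z" (480x640 float32, m along the optical axis (not along the pixel's ray), 0 where there is no reading), "fov_y" (degrees; the focal length in pixels is half the picture's height over the tangent of half this angle, whatever the lens; pixels are square), "cx", "cy" (the principal point, pixels), "k1" (the pictures are not rectified: a ray, as slopes to the right and down, at radius r is drawn at 1 + k1 r^2 times it, then the intrinsics apply), "R" (3x3) and "t" (3): a world point X has camera coordinates R X + t; the wrist camera has in their place "hand_eye" (4x4, takes a point from camera to tool coordinates, whose origin is the TCP and whose axes are the flange's). Camera axes: x right, y down, z forward; pixel columns grow to the right and rows downward; lengths in m; the calibration is good to about 2 mm. A picture is of the moment at which its call begins: read the wrist's pose just before it.
- job.sign_off(): hands the job in; it is judged then, once.
The state is a dict: "t": time; "q": joint angles; "qd": joint speeds; "tau": joint torques, N m; "tcp_pos": TCP position; "tool_rot": TCP orientation; "force": force on the tool from outside, world axes, zero at the start; "ft_torque": the same for the moment, N m; "finger_gap": opening from 0.0 (shut) to 1.0 (fully open); "gripper_force": force on a finger pad.
Only numpy, scipy, OpenCV 4.12 (cv2) and the standard library are available. Lean on these libraries where they do the work, as an engineer would, in place of code of your own. Each camera call takes 0.05 s, during which the arm holds its last target. There are 200 camera calls.

## Working session

There is one attempt and no reset: what is moved stays moved. The work goes in short steps, Python scripts to look and compute and a shell command to move; the robot and the scene stay as the last step left them, time stands still between calls to the robot, and variables do not carry over. Pictures are saved under pics/ and viewed, at most 10 in all, crops included, and the job is handed in when it is done.

```bash
ls; mkdir -p pics; cat > h.py <<'E'
import numpy as np, cv2
from station import sense, eyes, job
from scipy.spatial.transform import Rotation as Ro
def cam(name):
    s=sense(); d=eyes.snapshot(name)
    if 'R' not in d:
        T=np.eye(4);r=s['tool_rot'];T[:3,:3]=Ro.from_quat(r).as_matrix();T[:3,3]=s['tcp_pos']
        M=T@np.array(d['hand_eye']); d['Rcw']=M[:3,:3]; d['c']=M[:3,3]
    else:
        R=np.array(d['R']); d['Rcw']=R.T; d['c']=-R.T@np.array(d['t'])
    d['f']=240/np.tan(np.radians(d['fov_y'])/2)
    return d
def rays(d,uv):
    uv=np.atleast_2d(np.array(uv,float)); p=(uv-[d['cx'],d['cy']])/d['f']; u=p.copy()
    for _ in range(10): u=p/(1+d['k1']*(u**2).sum(1,keepdims=True))
    return np.c_[u,np.ones(len(u))]
def onplane(d,uv,z):
    r=rays(d,uv)@d['Rcw'].T; return d['c']+r*((z-d['c'][2])/r[:,2])[:,None]
def pts(d,uv):
    uv=np.atleast_2d(uv); z=d['range_z'][uv[:,1].astype(int),uv[:,0].astype(int)]
    return d['c']+(rays(d,uv)*z[:,None])@d['Rcw'].T
def proj(d,X):
    x=(np.atleast_2d(X)-d['c'])@d['Rcw']; u=x[:,:2]/x[:,2:]; return u*(1+d['k1']*(u**2).sum(1,keepdims=True))*d['f']+[d['cx'],d['cy']]
def save(d,n): cv2.imwrite('pics/'+n,d['pixels'][:,:,::-1])
E
python3 - <<'E'
from h import *
print(sense())
for n in ('scene','side'):
    d=cam(n); save(d,n+'0.png'); np.savez('d_'+n,**d); print(n,d['c'],d['fov_y'],d['k1'],d['Rcw'].round(2))
E
```

```text
pics
{'t': 0.0, 'q': array([-1.51649517e+00,  5.28474403e-01,  1.43388458e+00, -3.72434035e-06,
        1.18140780e+00, -1.78516424e-01]), 'qd': array([-0.00179216,  0.00175907, -0.00141993,  0.00061779,  0.00055779,
       -0.00124661]), 'tau': array([ 1.07663996e-03, -4.42343760e+01, -1.78022879e+01, -2.54586394e-05,
        8.46014125e-03, -7.97853687e-06]), 'tcp_pos': array([ 0.14418122, -0.60746142,  0.25233415]), 'tool_rot': array([ 9.93231475e-01,  1.16146695e-01,  6.57530493e-05, -1.08507745e-03]), 'force': array([-0.74958324, -0.6065796 ,  0.28356445]), 'ft_torque': array([-0.00435605, -0.01448459,  0.03275603]), 'gripper_force': 0.0, 'finger_gap': 0.9939541422915914}
scene [1.25239108 0.37512149 1.23879927] 46.85953327783433 -0.10243042807702978 [[-0.46  0.75 -0.48]
 [ 0.89  0.39 -0.25]
 [-0.   -0.54 -0.84]]
side [ 0.54251151 -0.74734581  0.99718925] 55.49589908487964 -0.010627901669747933 [[ 1.   -0.05  0.04]
 [-0.06 -0.77  0.64]
 [-0.01 -0.64 -0.77]]
```

View pics/scene0.png

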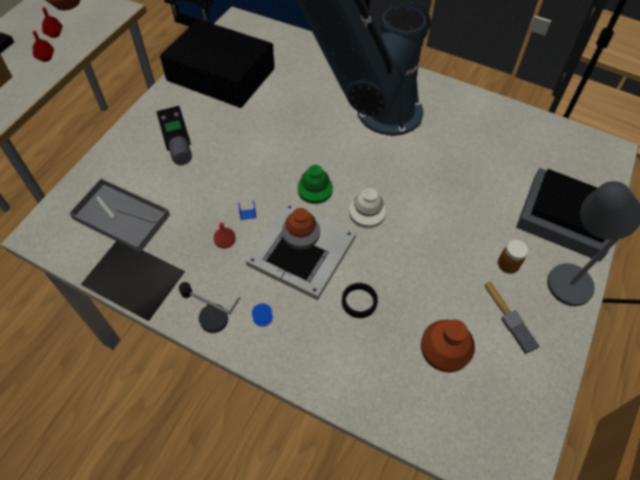

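View pics/side0.png

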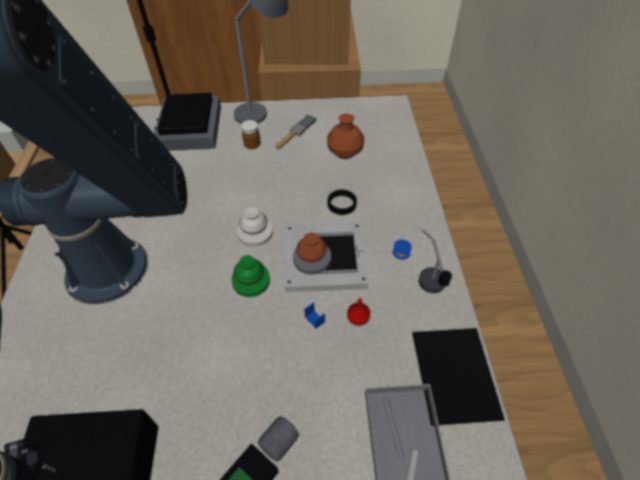

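The scene view shows the target, a grey foot with a clay jar on the plate, at (300,232). Lookalikes are the green one (315,183) and the white one (368,205). In the side view the target is at (312,252), green at (250,275) and white at (255,228). Only the one on the plate is grey with clay, so that is the foot meant. Next I measure and confirm it in a crop.

```bash
python3 - <<'E'
from h import *
for n in ('scene','side'):
    d=dict(np.load(f'd_{n}.npz',allow_pickle=True)); d={k:(v.item() if v.ndim==0 else v) for k,v in d.items()}
    V,U=np.mgrid[:480,:640]; uv=np.c_[U.ravel(),V.ravel()]
    P=pts(d,uv); P[(d['range_z'].ravel()==0)]=np.nan
    H=P[:,2].reshape(480,640)
    near=(np.abs(P[:,0]-.55)<.25)&(np.abs(P[:,1]+.05)<.25)
    near=near.reshape(480,640)
    m=(near&(H>.017)&(H<.03)).astype(np.uint8)
    m=cv2.morphologyEx(m,cv2.MORPH_OPEN,np.ones((3,3)))
    k,l,s,c=cv2.connectedComponentsWithStats(m); 
    for i in np.argsort(-s[1:,4])[:3]+1:
        uvm=uv[(l==i).ravel()]; X=onplane(d,uvm,.025)[:,:2]; r=cv2.minAreaRect(X.astype(np.float32)*1000)
        print(n,s[i],r,'medianH',np.median(H[l==i]))
    hsv=cv2.cvtColor(d['pixels'],cv2.COLOR_RGB2HSV)
    clay=near&((hsv[...,0]<12))&(hsv[...,1]>120)&(H>.03)
    k,l,s,c=cv2.connectedComponentsWithStats(clay.astype(np.uint8))
    for i in range(1,k):
        if s[i,4]>40:
            q=P[(l==i).ravel()]; print('clay',c[i],s[i,4],np.nanmedian(q,0).round(3),np.nanmax(q[:,2]).round(3))
            t=q[q[:,2]>np.nanmax(q[:,2])-.012]; print(' top',t.mean(0))
E
python3 - <<'E'
import cv2,numpy as np
a=cv2.imread('pics/scene0.png')[165:315,220:420];b=cv2.imread('pics/side0.png')[185:335,225:425]
cv2.imwrite('pics/crop0.png',np.hstack([cv2.resize(x,None,fx=2,fy=2,interpolation=3) for x in (a,b)]))
E
```

```text
scene [ 246  203  109   93 4128] ((588.6898193359375, -2.4428787231445312), (209.84796142578125, 217.71249389648438), 88.84105682373047) medianH 0.024388619876602013
scene [341 297  14  17  94] ((686.5711669921875, 175.83377075195312), (50.18148422241211, 17.983577728271484), 57.92262649536133) medianH 0.021927077153484964
scene [343 283  14  10  66] ((637.368408203125, 158.9009552001953), (12.710882186889648, 41.336483001708984), 58.908058166503906) medianH 0.02201394719605465
clay [300.14191419 222.64191419] 606 [ 0.566 -0.015  0.093] 0.121
 top [ 0.55317526 -0.02354044  0.11291042]
clay [223.65705128 236.04807692] 312 [ 0.665 -0.187  0.046] 0.095
 top [ 0.65885121 -0.19274964  0.09084154]
side [ 285  222   83   67 3849] ((587.2926635742188, -5.8294219970703125), (216.16290283203125, 213.03330993652344), 88.8344497680664) medianH 0.024441628777315705
side [327 199  28  13 131] ((641.5452270507812, 163.63037109375), (40.76210021972656, 84.6373519897461), 69.82351684570312) medianH 0.02170619148535269
side [395 241   9  13  69] ((788.9244995117188, 1.0011062622070312), (20.839508056640625, 41.727230072021484), 1.2516472339630127) medianH 0.027819396420906473
clay [311.35264901 247.58278146] 604 [ 0.552 -0.039  0.093] 0.118
 top [ 0.55237555 -0.02569126  0.11243475]
clay [358.43455497 312.34554974] 382 [ 0.655 -0.206  0.046] 0.093
 top [ 0.65641458 -0.19811504  0.08746085]
```

View pics/crop0.png

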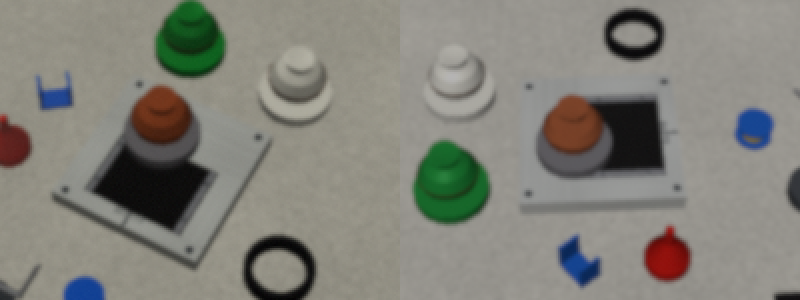

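The crop confirms it: the grey foot with the clay jar stands on the plate. The green and white lookalikes are off the plate on the near side. I'm moving to a viewpoint near the foot with the gripper shut.

```bash
python3 -m pendant '[[[0.454, -0.414, -0.048], 0.253, 0], [[0.454, -0.414, -0.048], 0.253, 0], [[0.454, -0.414, -0.048], 0.253, 0], [[0.454, -0.414, -0.048], 0.253, 0], [[0.454, -0.414, -0.048], 0.253, 0], [[0.454, -0.414, -0.048], 0.253, 0], [[0.454, -0.414, -0.048], 0.253, 0], [[0.454, -0.414, -0.048], 0.253, 0], [[0.454, -0.414, -0.048], 0.253, 0], [[0.454, -0.414, -0.048], 0.253, 0], [[0.454, -0.414, -0.048], 0.253, 0], [[0.454, -0.414, -0.048], 0.253, 0], [[0.454, -0.414, -0.048], 0.253, 0], [[0.454, -0.414, -0.048], 0.253, 0], [[0.454, -0.414, -0.048], 0.253, 0], [[0.454, -0.414, -0.048], 0.253, 0], [[0.454, -0.414, -0.048], 0.253, 0], [[0.454, -0.414, -0.048], 0.253, 0]]'
python3 - <<'E'
from h import *
s=sense(); print(s['q'],s['tcp_pos'],s['force'])
d=cam('wrist'); save(d,'w1.png'); print(d['hand_eye'].round(3),d['fov_y'],d['k1']); np.savez('d_w1',**d)
e=cam('side'); f=cam('scene')
a=cv2.resize(e['pixels'][100:300,180:400],None,fx=1.8,fy=1.8); b=cv2.resize(f['pixels'][80:280,220:440],None,fx=1.8,fy=1.8)
cv2.imwrite('pics/grip.png',np.hstack([a,b])[:,:,::-1])
E
```

```text
t: 1.9
tcp_pos: [0.49, -0.1015, 0.3012]
tool_rot: [1.0, -0.011, -0.0, -0.0]
force: [0.6, 0.7, 0.5]
finger_gap: -0.002
gripper_force: 0.0
[-4.27905270e-01  2.99829902e-01  1.67864426e+00 -1.10154904e-04
  1.16346649e+00  1.16509619e+00] [ 0.48999041 -0.10150947  0.30121796] [0.59553939 0.67423859 0.50023791]
[[-0.001 -0.961 -0.275  0.07 ]
 [ 1.    -0.001  0.001  0.001]
 [-0.001 -0.275  0.961 -0.122]
 [ 0.     0.     0.     1.   ]] 65.90846747261519 -0.04830472019292965
```

View pics/w1.png

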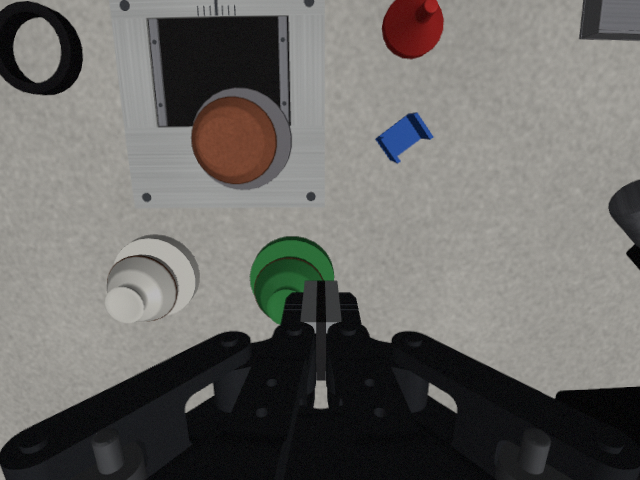

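View pics/grip.png

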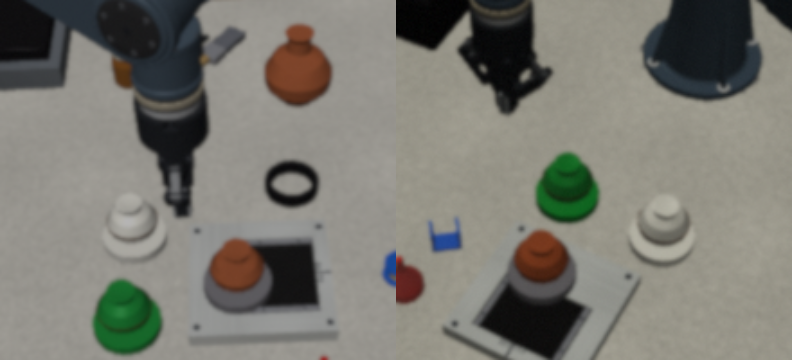

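The wrist view shows the foot and jar at (240,140), the recess spanning columns 160–285 and rows 15–125, and the index ticks at (217,8). White is at (155,280) and green at (290,275). The gripper is narrow along tool x and its knuckles bulge along tool y, so I will push along tool x. Next I measure the gripper profile, plate and foot.

```bash
cat > meas.py <<'E'
from h import *
def circ(d,mask,z):
    c=max(cv2.findContours(mask.astype(np.uint8),0,1)[0],key=cv2.contourArea)[:,0]
    return onplane(d,c,z)[:,:2]
def fit(X):
    A=np.c_[2*X,np.ones(len(X))]; 
    s=np.linalg.lstsq(A,(X**2).sum(1),rcond=None)[0]; return s[:2],np.sqrt(s[2]+s[0]**2+s[1]**2)
def hmap(d):
    V,U=np.mgrid[:480,:640]; P=pts(d,np.c_[U.ravel(),V.ravel()]); P[d['range_z'].ravel()==0]=np.nan
    return P.reshape(480,640,3)
E
python3 - <<'E'
from meas import *
d=cam('wrist');P=hmap(d);H=P[...,2]
# plate top
reg=(np.abs(P[...,0]-.6)<.16)&(np.abs(P[...,1])<.13)
m=reg&(H>.0235)&(H<.029); print('plate z',np.nanmedian(H[m]),m.sum())
Q=P[m]; print('side lines')
for x0 in (.50,.51,.60,.62,.64,.66):
    q=Q[np.abs(Q[:,0]-x0)<.004]; print(x0,np.percentile(q[:,1],[.3,99.7]).round(4))
q=Q; print('near x edge',[(y0,np.percentile(q[np.abs(q[:,1]-y0)<.004][:,0],.5).round(4)) for y0 in (-.08,-.04,0,.04,.08)])
# recess floor
m2=reg&(H<.0232)&(H>.017)&(d['pixels'].max(2)<60); R=P[m2]; print('floor z',np.median(R[:,2]),m2.sum())
for x0 in (.60,.61,.62,.63,.64,.65,.66): 
    q=R[np.abs(R[:,0]-x0)<.003]; print(x0,q[:,1].min().round(4),q[:,1].max().round(4),'mid',((q[:,1].min()+q[:,1].max())/2).round(4))
print('far x',[(y0,np.percentile(R[np.abs(R[:,1]-y0)<.003][:,0],[1,99]).round(4)) for y0 in (-.04,-.02,0,.02,.03)])
# foot top
m3=reg&(H>.039)&(H<.047)&(np.ptp(d['pixels'].astype(int),axis=2)<40)
X=P[m3]; print('foot top z',np.median(X[:,2]),m3.sum()); hull=cv2.convexHull(X[:,:2].astype(np.float32))[:,0]; print('hull fit',fit(hull.astype(float)),cv2.minEnclosingCircle(hull))
t=P[reg&(H>.100)]; print('jar top',t[:,2].max(), t.mean(0)); t=P[reg&(H>.045)]; 
# gripper profile
for n in ('side','scene'):
    e=cam(n);G=hmap(e);s=sense();tip=s['tcp_pos']-[0,0,.022]
    g=G[(np.hypot(G[...,0]-tip[0],G[...,1]-tip[1])<.12)&(G[...,2]>.22)]-tip
    print(n,g[:,2].min())
    for z in range(0,150,10):
        q=g[(g[:,2]>z/1e3)&(g[:,2]<z/1e3+.01)]
        if len(q)>3: print(z,len(q),'x',np.percentile(q[:,0],[2,98]).round(3),'y',np.percentile(q[:,1],[2,98]).round(3))
E
```

```text
plate z 0.025859569774457303 23996
side lines
0.5 [-0.1064  0.1019]
0.51 [-0.1066  0.1021]
0.6 [-0.1084  0.1005]
0.62 [-0.1088  0.1002]
0.64 [-0.1091  0.0997]
0.66 [-0.1096  0.0992]
near x edge [(-0.08, np.float64(0.4792)), (-0.04, np.float64(0.4791)), (0, np.float64(0.4801)), (0.04, np.float64(0.4812)), (0.08, np.float64(0.4829))]
floor z 0.021993228809501525 9074
0.6 -0.0728 0.0659 mid -0.0034
0.61 -0.0732 0.0554 mid -0.0089
0.62 -0.0736 0.0561 mid -0.0088
0.63 -0.073 0.0557 mid -0.0087
0.64 -0.0735 0.0657 mid -0.0039
0.65 -0.0738 0.055 mid -0.0094
0.66 -0.0744 0.0552 mid -0.0096
far x [(-0.04, array([0.6003, 0.6684])), (-0.02, array([0.6038, 0.6689])), (0, array([0.6005, 0.6688])), (0.02, array([0.5855, 0.6697])), (0.03, array([0.5693, 0.6693]))]
foot top z 0.04388185622721463 2053
hull fit (array([ 0.55132471, -0.02416656]), np.float64(0.04962227094864345)) ((0.5514751076698303, -0.0241482425481081), 0.05027436092495918)
jar top 0.38204945845181565 [ 0.50359652 -0.08616487  0.3460384 ]
side 0.002774073241618713
0 15 x [-0.008  0.011] y [-0.014 -0.005]
10 31 x [-0.01   0.011] y [-
[... 443 characters left out ...]
 152 x [-0.033  0.037] y [-0.039 -0.012]
scene -0.0009543339223110348
0 16 x [0.006 0.014] y [-0.008  0.011]
10 35 x [-0.003  0.013] y [-0.012  0.016]
20 42 x [-0.003  0.013] y [-0.011  0.016]
30 27 x [0.005 0.013] y [-0.011  0.014]
40 53 x [-0.008  0.015] y [-0.03  0.03]
50 110 x [-0.009  0.015] y [-0.035  0.036]
60 97 x [-0.008  0.017] y [-0.043  0.044]
70 113 x [-0.002  0.019] y [-0.05   0.051]
80 143 x [0.001 0.019] y [-0.058  0.061]
90 203 x [-0.009  0.021] y [-0.058  0.063]
100 121 x [-0.005  0.021] y [-0.037  0.046]
110 58 x [-0.006  0.014] y [-0.039  0.043]
120 23 x [-0.008  0.033] y [0.01  0.039]
130 112 x [-0.005  0.038] y [-0.022  0.038]
140 125 x [-0.006  0.04 ] y [-0.025  0.038]
```

```bash
python3 - <<'E'
from meas import *
d=dict(np.load('d_side.npz',allow_pickle=True)); d={k:(v.item() if v.ndim==0 else v) for k,v in d.items()}
P=hmap(d);h=cv2.cvtColor(d['pixels'],cv2.COLOR_RGB2HSV)
g=(h[...,0]>45)&(h[...,0]<75)&(h[...,1]>120)&(P[...,2]>0.008)&(P[...,2]<.024)&(np.abs(P[...,1])<.2)
X=P[g]; print(len(X),fit(X[:,:2]),cv2.minEnclosingCircle(X[:,:2].astype(np.float32)))
r=(np.hypot(P[...,0]-.43,P[...,1]-.06)<.09)&(P[...,2]>0.03)&(P[...,2]<.13); X=P[r]; print(len(X),X.mean(0),X.max(0),X.min(0))
E
```

```text
417 (array([ 0.39081998, -0.07173713]), np.float64(0.03800384316418445)) ((0.39065515995025635, -0.07053864747285843), 0.04793456196784973)
600 [0.39920021 0.08374982 0.06676572] [0.50500276 0.12357685 0.09276536] [0.35642287 0.05929663 0.03013678]
```

```bash
python3 -m pendant '[[[-0.006, -0.0574, 0.05], -0.15, 0], [[-0.006, -0.0574, 0.1], -0.3136, 0], [[-0.006, -0.0574, 0.14], -0.3136, 0], [[-0.006, -0.0574, 0.18], -0.3136, 0], [[-0.006, -0.0574, 0.22], -0.3136, 0], [[-0.006, -0.0574, 0.246], -0.3136, 0], [[-0.006, -0.0574, 0.246], -0.3136, 0], [[-0.006, -0.0574, 0.246], -0.3136, 0]]'
python3 - <<'E'
from h import *
s=sense(); print(s['tcp_pos'],s['force'],Ro.from_quat(s['tool_rot']).as_matrix()[:,0])
E
```

```text
t: 3.0
tcp_pos: [0.4859, -0.0431, 0.0554]
tool_rot: [0.989, 0.146, -0.0, -0.0]
force: [0.7, 0.6, 0.2]
finger_gap: 0.002
gripper_force: 0.0
[ 0.48585832 -0.04309288  0.05535022] [0.66154854 0.56955227 0.20059862] [ 9.57255301e-01  2.89244090e-01 -3.81067901e-04]
```

```bash
python3 -m pendant '[[[0.003, 0, 0], 0, 0], [[0.006, 0, 0], 0, 0], [[0.008, 0, 0], 0, 0], [[0.010, 0, 0], 0, 0], [[0.013, 0, 0], 0, 0], [[0.016, 0, 0], 0, 0], [[0.019, 0, 0], 0, 0], [[0.022, 0, 0], 0, 0], [[0.025, 0, 0], 0, 0], [[0.028, 0, 0], 0, 0], [[0.031, 0, 0], 0, 0], [[0.034, 0, 0], 0, 0], [[0.037, 0, 0], 0, 0], [[0.040, 0, 0], 0, 0], [[0.040, 0, 0], 0, 0]]'
cat > foot.py <<'E'
from meas import *
O=np.array([.6177,-.0043]);a=-.02;ex=np.array([np.cos(a),np.sin(a)]);ey=np.array([-ex[1],ex[0]])
s=sense();d=cam('wrist');P=hmap(d);H=P[...,2];px=d['pixels'].astype(int)
reg=(np.hypot(P[...,0]-.6,P[...,1])<.14)&(np.hypot(P[...,0]-s['tcp_pos'][0],P[...,1]-s['tcp_pos'][1])>.0)
clay=reg&(px[...,0]>1.6*px[...,2])&(px[...,0]>60)&(H>.06)
print('clay n',clay.sum())
for z in ([.0439,.0399]):
    m=reg&(np.abs(H-z)<.0025)&(np.ptp(px,axis=2)<40)&(px.max(2)>40)
    m=cv2.morphologyEx(m.astype(np.uint8),cv2.MORPH_OPEN,np.ones((3,3)))>0
    if m.sum()<300: continue
    X=P[m]; hl=cv2.convexHull(X[:,:2].astype(np.float32))[:,0].astype(float); c,r=fit(hl)
    print('z~',z,m.sum(),np.median(X[:,2]).round(4),'fit',c.round(4),r.round(4),'plate xy',((c-O)@ex).round(4),((c-O)@ey).round(4))
f=s['tcp_pos'][:2]-O; print('tcp plate',(f@ex).round(4),(f@ey).round(4),'z',s['tcp_pos'][2],'F plate',(s['force'][:2]@ex).round(2),(s['force'][:2]@ey).round(2),'t',s['t'])
import sys
if len(sys.argv)>1: save(d,sys.argv[1])
E
python3 foot.py
```

```text
t: 4.5
tcp_pos: [0.5253, -0.0315, 0.0553]
tool_rot: [0.989, 0.146, 0.001, 0.0]
force: [-0.7, -0.7, 0.4]
finger_gap: -0.001
gripper_force: 0.1
clay n 65178
tcp plate -0.0918 -0.029 z 0.05525643154128646 F plate -0.64 -0.76 t 4.5
```

```bash
python3 -m pendant '[[[0.003, 0, 0], 0, 0], [[0.006, 0, 0], 0, 0], [[0.009, 0, 0], 0, 0], [[0.012, 0, 0], 0, 0], [[0.015, 0, 0], 0, 0], [[0.018, 0, 0], 0, 0], [[0.021, 0, 0], 0, 0], [[0.024, 0, 0], 0, 0], [[0.026, 0, 0], 0, 0], [[0.028, 0, 0], 0, 0], [[0.030, 0, 0], 0, 0], [[0.031, 0, 0], 0, 0], [[0.032, 0, 0], 0, 0], [[0.033, 0, 0], 0, 0], [[0.033, 0, 0], 0, 0]]'
python3 - <<'E'
from meas import *
O=np.array([.6177,-.0043]);a=-.02;ex=np.array([np.cos(a),np.sin(a)]);ey=np.array([-ex[1],ex[0]])
f=sense()['tcp_pos'][:2]-O; print('tcp plate',f@ex,f@ey)
for n in ('side','scene'):
    d=cam(n);P=hmap(d);H=P[...,2];px=d['pixels'].astype(int)
    clay=(np.hypot(P[...,0]-.6,P[...,1])<.12)&(px[...,0]>1.6*px[...,2])&(px[...,0]>60)&(H>.04)
    X=P[clay]; print(n,len(X),'max z',np.percentile(X[:,2],98))
    c,r=fit(X[(X[:,2]>.068)&(X[:,2]<.080)][:,:2]); print(c,r,(c-O)@ex,(c-O)@ey)
E
```

```text
t: 6.05
tcp_pos: [0.5557, -0.0219, 0.0553]
tool_rot: [0.989, 0.146, 0.0, 0.0]
force: [-0.8, -0.7, -1.0]
finger_gap: 0.0
gripper_force: 0.5
tcp plate -0.06165810208769124 -0.018853352024868982
side 629 max z 0.5411163709521282
[ 0.61569929 -0.00478954] 0.0357113266581303 -0.0019905182946681243 -0.000529456801260843
scene 687 max z 0.11473149530487434
[ 0.61616494 -0.00312565] 0.03606540337383716 -0.0015582377247073953 0.001143417702700794
```

```bash
python3 -m pendant '[[[0.001, 0, 0], 0, 0], [[0.002, 0, 0], 0, 0], [[0.002, 0, 0], 0, 0]]'; cat > z.py <<'E'
from meas import *
O=np.array([.6177,-.0043]);a=-.02;ex=np.array([np.cos(a),np.sin(a)]);ey=np.array([-ex[1],ex[0]])
s=sense();f=s['tcp_pos'][:2]-O; print('tcp plate',f@ex,f@ey,s['force'],s['t'])
for n in ('side','scene'):
    d=cam(n);P=hmap(d);H=P[...,2];px=d['pixels'].astype(int)
    clay=(np.hypot(P[...,0]-.6,P[...,1])<.12)&(px[...,0]>1.6*px[...,2])&(px[...,0]>60)&(H>.04)&(H<.13)
    X=P[clay];X0=X; print(n,len(X),'top z',np.sort(X[:,2])[-60:].mean(),np.percentile(X[:,2],[50,90,98]))
    c,r=fit(X[(X[:,2]>.068)&(X[:,2]<.080)][:,:2]); print(c,r,(c-O)@ex,(c-O)@ey)
E
python3 z.py
```

```text
t: 6.45
tcp_pos: [0.5575, -0.0213, 0.0553]
tool_rot: [0.989, 0.146, 0.0, -0.0]
force: [-0.9, -0.3, -0.3]
finger_gap: -0.002
gripper_force: 0.5
tcp plate -0.059806680833939134 -0.018217532875924414 [-0.90991318 -0.25811298 -0.31402698] 6.45
side 592 top z 0.11223686934177614 [0.09123537 0.11050392 0.11295812]
[ 0.61734162 -0.00498674] 0.03475343180606067 -0.00034457101614731586 -0.0006937734565358396
scene 679 top z 0.11369664494009694 [0.09056645 0.11191115 0.11468855]
[ 0.61751827 -0.00245327] 0.03611148861176221 -0.00021862562647260617 0.0018427230237273537
```

```bash
python3 -m pendant '[[[0.0007, 0, 0], 0, 0], [[0.0014, 0, 0], 0, 0], [[0.002, 0, 0], 0, 0], [[0.002, 0, 0], 0, 0]]'; python3 z.py
```

```text
t: 6.95
tcp_pos: [0.5594, -0.0208, 0.0553]
tool_rot: [0.989, 0.146, 0.0, 0.0]
force: [-0.5, 0.1, -0.5]
finger_gap: -0.0
gripper_force: 0.7
tcp plate -0.057963374906138135 -0.01762768337520406 [-0.52502022  0.08133937 -0.50215406] 6.95
side 585 top z 0.11126799187931292 [0.08942559 0.1092479  0.11135546]
[ 0.61837018 -0.00432661] 0.03479274206416886 0.0006705811991936749 -1.3204784369162382e-05
scene 685 top z 0.1115975784240954 [0.08928511 0.10943631 0.11263571]
[ 0.61764356 -0.00219917] 0.03622989142616023 -9.844192333656865e-05 0.0020992773037146516
```

```bash
python3 -m pendant '[[[-0.005, 0, 0], 0, 0], [[-0.02, 0, 0], 0, 0], [[-0.03, 0, -0.03], 0, 0], [[-0.03, 0, -0.07], 0, 0], [[-0.03, 0, -0.12], 0.1, 0], [[-0.03, 0, -0.17], 0.2, 0], [[-0.02, 0, -0.19], 0.3134, 0], [[-0.02, 0, -0.19], 0.3134, 0], [[-0.02, 0, -0.19], 0.3134, 0]]'; sed -i 's/(.0439,.0399)/(.0439,.0399)/' foot.py; python3 foot.py w2.png
```

```text
t: 7.95
tcp_pos: [0.5399, -0.0265, 0.2453]
tool_rot: [1.0, -0.009, 0.0, 0.0]
force: [0.2, -0.1, -0.6]
finger_gap: 0.002
gripper_force: 0.0
clay n 8343
z~ 0.0399 2561 0.0399 fit [ 0.6172 -0.0024] 0.0496 plate xy -0.0005 0.0019
tcp plate -0.0774 -0.0237 z 0.24530517152829434 F plate 0.23 -0.09 t 7.95
```

View pics/w2.png

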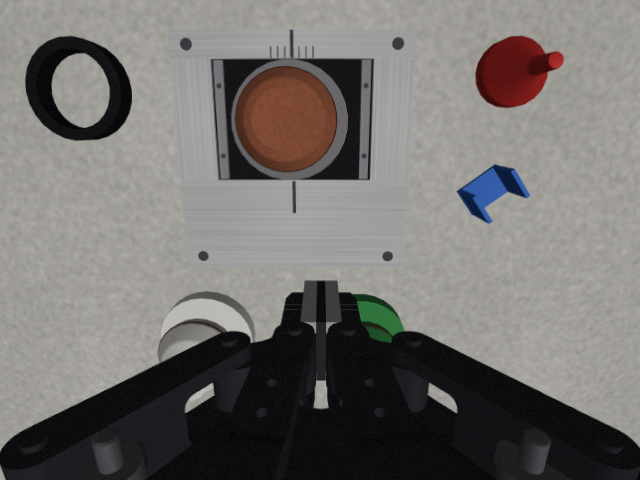

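The foot is in the recess, with its centre at (290,120) and its top at one height. The index lines show at (291,45) and (294,197), and the bars at columns 222 and 365. I'll refine the index line in this same view.

```bash
cat > vis.py <<'E'
from meas import *
s=sense();d=cam('wrist');P=hmap(d);px=d['pixels'].astype(int);g=px.sum(2)/3
def dark(u0,u1,v0,v1,rel=.75):
    w=g[v0:v1,u0:u1]; o=[]
    for v in range(v0,v1):
        r=np.median(g[v,u0:u1])-g[v,u0:u1]; r[r<20]=0
        if r.sum()>20: o.append([(r*np.arange(u0,u1)).sum()/r.sum(),v])
    return np.array(o)
L=np.vstack([dark(284,300,34,43),dark(284,302,186,208)])
X=onplane(d,L,.025)[:,:2]; k=np.polyfit(X[:,0],X[:,1],1); print('line slope',k[0],'y at .6177',np.polyval(k,.6177),'resid',np.std(X[:,1]-np.polyval(k,X[:,0])))
def hole(u,v):
    w=g[v-12:v+13,u-12:u+13]; r=np.median(w)-w; r[r<30]=0; V,U=np.mgrid[v-12:v+13,u-12:u+13]; return [(r*U).sum()/r.sum(),(r*V).sum()/r.sum()]
Hh=onplane(d,[hole(186,44),hole(398,43),hole(204,256),hole(388,256)],.025)[:,:2]; print('holes',Hh.round(4).tolist(), 'mean',Hh.mean(0),'yaw',np.arctan2(*( (Hh[0]-Hh[2])+(Hh[1]-Hh[3]))[::-1]))
# foot: outline of grey top via depth + colour
H=P[...,2];reg=(np.hypot(P[...,0]-.6177,P[...,1]+.004)<.07)
m=reg&(H>.037)&(H<.2); c=circ(d,m,.039); 
m2=reg&(np.abs(H-.0399)<.002)&(np.ptp(px,axis=2)<40)&(g>40)
cc=max(cv2.findContours(m2.astype(np.uint8),0,1)[0],key=cv2.contourArea)[:,0]; c2=onplane(d,cc,.039)[:,:2]
f=fit(c2); r=np.hypot(*(c2-f[0]).T)-f[1]; f=fit(c2[np.abs(r)<.0015]); print('foot z.039 fit',f,len(cc))
c=f[0]; print('foot y rel line',(c[1]-np.polyval(k,c[0])))
# bars: row profile
for v in (90,120,150): print(v,g[v,205:240].astype(int).tolist(),g[v,340:385].astype(int).tolist())
E
python3 vis.py
```

```text
line slope -0.020707116257802614 y at .6177 -0.004319812323514123 resid 7.640923662849462e-05
holes [[0.6835, 0.0847], [0.6799, -0.0958], [0.4929, 0.0885], [0.4894, -0.0921]] mean [ 0.58643679 -0.00367709] yaw -0.01969464440023793
foot z.039 fit (array([ 0.6171548 , -0.00244044]), np.float64(0.04930738714569871)) 340
foot y rel line 0.001868078786108264
90 [161, 163, 161, 157, 155, 157, 141, 103, 52, 74, 110, 118, 120, 116, 116, 117, 117, 117, 104, 70, 32, 23, 21, 17, 18, 19, 19, 19, 24, 20, 19, 41, 102, 103, 102] [102, 91, 19, 20, 19, 19, 20, 21, 21, 19, 20, 21, 18, 19, 20, 19, 19, 19, 15, 24, 26, 65, 117, 119, 120, 118, 114, 116, 117, 116, 101, 39, 36, 106, 158, 159, 156, 155, 160, 162, 159, 157, 158, 157, 159]
120 [163, 161, 164, 166, 166, 159, 158, 157, 161, 105, 40, 66, 117, 121, 118, 115, 116, 119, 117, 114, 102, 57, 19, 20, 23, 33, 68, 103, 103, 93, 54, 49, 51, 51, 51] [104, 103, 103, 103, 102, 102, 104, 105, 43, 18, 18, 23, 23, 23, 22, 21, 25, 19, 24, 22, 44, 104, 120, 122, 118, 117, 120, 120, 116, 109, 41, 40, 99, 157, 161, 155, 157, 163, 164, 160, 158, 158, 160, 161, 158]
150 [163, 164, 162, 162, 163, 162, 163, 161, 156, 157, 150, 111, 57, 67, 116, 121, 118, 115, 116, 117, 116, 111, 91, 49, 19, 20, 21, 22, 20, 21, 24, 22, 22, 24, 22] [27, 19, 23, 20, 21, 25, 21, 24, 22, 20, 21, 19, 22, 25, 22, 20, 20, 19, 20, 33, 100, 120, 121, 118, 115, 117, 119, 114, 112, 44, 32, 93, 157, 157, 152, 156, 161, 163, 161, 158, 157, 162, 160, 157, 160]
```

```bash
python3 -m pendant '[[[0.04, 0.0475, 0], -0.15, 0], [[0.0767, 0.0475, 0], -0.3, 0], [[0.0767, 0.0475, 0.03], -0.45, 0], [[0.0767, 0.0475, 0.05], -0.6, 0], [[0.0767, 0.0475, 0.07], -0.75, 0], [[0.0767, 0.0475, 0.08], -0.9, 0], [[0.0767, 0.0475, 0.09], -1.05, 0], [[0.0767, 0.0475, 0.1], -1.2, 0], [[0.0767, 0.0475, 0.1], -1.35, 0], [[0.0767, 0.0475, 0.1], -1.5, 0], [[0.0767, 0.0475, 0.12], -1.568, 0], [[0.0767, 0.0475, 0.15], -1.568, 0], [[0.0767, 0.0475, 0.18], -1.568, 0], [[0.0767, 0.0475, 0.192], -1.568, 0], [[0.0767, 0.0475, 0.192], -1.568, 0], [[0.0767, 0.0475, 0.192], -1.568, 0], [[0.0767, 0.0475, 0.192], -1.568, 0]]'
cat > st.py <<'E'
from h import *
O=np.array([.6177,-.0043]);a=-.0203;ex=np.array([np.cos(a),np.sin(a)]);ey=np.array([-ex[1],ex[0]])
s=sense();f=s['tcp_pos'][:2]-O;X=Ro.from_quat(s['tool_rot']).as_matrix()[:,0]
print('tcp plate mm',(f@ex*1e3).round(2),(f@ey*1e3).round(2),'F',(s['force'][:2]@ex).round(2),(s['force'][:2]@ey).round(2),'yaw rel',(np.arctan2(X[1],X[0])-a).round(4),s['ft_torque'].round(3),s['t'])
E
python3 st.py
```

```text
t: 9.75
tcp_pos: [0.6168, -0.0758, 0.0545]
tool_rot: [0.715, 0.699, 0.001, 0.001]
force: [0.9, 0.5, 0.8]
finger_gap: -0.001
gripper_force: 0.0
tcp plate mm 0.56 -71.55 F 0.88 0.52 yaw rel 1.5685 [-0.025 -0.055 -0.071] 9.75
```

```bash
python3 -m pendant '[[[0.004, 0, 0], 0, 0], [[0.008, 0, 0], 0, 0], [[0.010, 0, 0], 0, 0], [[0.012, 0, 0], 0, 0], [[0.013, 0, 0], 0, 0], [[0.014, 0, 0], 0, 0], [[0.015, 0, 0], 0, 0], [[0.0155, 0, 0], 0, 0]]'; python3 st.py
```

```text
t: 10.55
tcp_pos: [0.6166, -0.0606, 0.0534]
tool_rot: [0.715, 0.699, -0.0, 0.0]
force: [-1.1, -2.0, 0.4]
finger_gap: 0.003
gripper_force: 1.2
tcp plate mm 0.02 -56.28 F -1.03 -2.03 yaw rel 1.5683 [-0.387  0.009  0.041] 10.55
```

```bash
python3 -m pendant '[[[0.0005, 0, 0], 0, 0], [[0.001, 0, 0], 0, 0]]' | grep -E 'force'; python3 st.py; python3 -m pendant '[[[0.0004, 0, 0], 0, 0], [[0.0008, 0, 0], 0, 0], [[0.0008, 0, 0], 0, 0]]' | grep -E 'force'; python3 st.py
```

```text
force: [1.3, -2.4, 0.6]
gripper_force: 1.3
tcp plate mm -0.03 -55.11 F 1.3 -2.39 yaw rel 1.5682 [-0.361 -0.039  0.032] 10.75
force: [-0.4, -2.4, 0.5]
gripper_force: 1.3
tcp plate mm -0.13 -54.06 F -0.32 -2.37 yaw rel 1.5683 [-0.421 -0.079 -0.016] 11.05
```

```bash
for i in 1; do python3 -m pendant '[[[0.0004, 0, 0], 0, 0], [[0.0007, 0, 0], 0, 0], [[0.0007, 0, 0], 0, 0]]' | grep -E 'force'; python3 st.py; done; python3 -m pendant '[[[0.0004, 0, 0], 0, 0], [[0.0007, 0, 0], 0, 0], [[0.0007, 0, 0], 0, 0]]' | grep -E 'force'; python3 st.py
```

```text
force: [-0.6, -1.9, 2.1]
gripper_force: 1.4
tcp plate mm -0.2 -53.3 F -0.55 -1.9 yaw rel 1.5684 [-0.462 -0.001 -0.03 ] 11.35
force: [0.4, -3.0, 1.4]
gripper_force: 1.5
tcp plate mm -0.22 -52.59 F 0.5 -2.97 yaw rel 1.5684 [-0.462 -0.039 -0.001] 11.65
```

```bash
python3 -m pendant '[[[0.0004, 0, 0], 0, 0], [[0.0007, 0, 0], 0, 0], [[0.0007, 0, 0], 0, 0]]' | grep -E 'force'; python3 st.py;  python3 -m pendant '[[[0.0004, 0, 0], 0, 0], [[0.0007, 0, 0], 0, 0], [[0.0007, 0, 0], 0, 0]]' | grep -E 'force'; python3 st.py
```

```text
force: [-0.3, -3.7, 1.9]
gripper_force: 1.6
tcp plate mm -0.23 -51.86 F -0.2 -3.71 yaw rel 1.5684 [-0.541  0.001  0.006] 11.95
force: [-0.3, -3.5, 2.0]
gripper_force: 1.6
tcp plate mm -0.25 -51.17 F -0.22 -3.52 yaw rel 1.5683 [-0.521 -0.038  0.027] 12.25
```

```bash
python3 -m pendant '[[[0.0003, 0, 0], 0, 0], [[0.0006, 0, 0], 0, 0], [[0.0006, 0, 0], 0, 0]]' | grep -E 'force'; python3 st.py
```

```text
force: [0.6, -3.6, 2.4]
gripper_force: 1.6
tcp plate mm -0.25 -50.57 F 0.65 -3.58 yaw rel 1.5683 [-0.576 -0.011 -0.   ] 12.55
```

```bash
python3 -m pendant '[[[0.0003, 0, 0], 0, 0], [[0.0006, 0, 0], 0, 0], [[0.0006, 0, 0], 0, 0]]' | grep -E 'force'; python3 st.py
```

```text
force: [0.1, -2.6, 1.7]
gripper_force: 1.6
tcp plate mm -0.27 -49.97 F 0.16 -2.63 yaw rel 1.5683 [-0.548  0.053  0.018] 12.85
```

```bash
python3 -m pendant '[[[0.0003, 0, 0], 0, 0], [[0.0006, 0, 0], 0, 0], [[0.0006, 0, 0], 0, 0]]' | grep -E 'force'; python3 st.py
```

```text
force: [-0.3, -4.8, 3.4]
gripper_force: 2.4
tcp plate mm -0.24 -49.68 F -0.16 -4.84 yaw rel 1.5685 [-0.753  0.043 -0.013] 13.15
```

```bash
python3 -m pendant '[[[0.0003, 0, 0], 0, 0], [[0.0005, 0, 0], 0, 0], [[0.0005, 0, 0], 0, 0]]' | grep -E 'force'; python3 st.py
```

```text
force: [0.4, -6.5, 1.7]
gripper_force: 3.1
tcp plate mm -0.25 -49.59 F 0.53 -6.5 yaw rel 1.5686 [-0.991  0.061 -0.019] 13.45
```

```bash
python3 -m pendant '[[[0.0003, 0, 0], 0, 0], [[0.0003, 0, 0], 0, 0], [[0.0003, 0, 0], 0, 0]]' | grep -E 'force'; python3 st.py; python3 z.py | grep -A1 -E 'side|scene' | tail -4
```

```text
force: [-0.3, -6.9, 2.6]
gripper_force: 3.4
tcp plate mm -0.25 -49.55 F -0.21 -6.95 yaw rel 1.5687 [-1.118  0.088  0.002] 13.75z.py:7: RuntimeWarning: Mean of empty slice.
  X=P[clay];X0=X; print(n,len(X),'top z',np.sort(X[:,2])[-60:].mean(),np.percentile(X[:,2],[50,90,98]))
  ret = ret.dtype.type(ret / rcount)
Traceback (most recent call last):
  File "z.py", line 7, in <module>
    X=P[clay];X0=X; print(n,len(X),'top z',np.sort(X[:,2])[-60:].mean(),np.percentile(X[:,2],[50,90,98]))
                                                                        ~~~~~~~~~~~~~^^^^^^^^^^^^^^^^^^^
IndexError: index -1 is out of bounds for axis 0 with size 0
```

```bash
python3 -m pendant '[[[-0.005, 0, 0], 0, 0], [[-0.02, 0, 0], 0, 0], [[-0.025, 0, -0.03], 0, 0], [[-0.025, 0, -0.07], 0, 0], [[-0.025, 0, -0.11], 0, 0], [[-0.02, 0, -0.15], 0, 0], [[0.01, 0, -0.16], 0, 0], [[0.05, 0, -0.16], 0, 0], [[0.09, 0, -0.16], 0, 0], [[0.12, 0, -0.16], 0, 0], [[0.1316, 0, -0.15], 0, 0], [[0.1316, 0, -0.14], 0, 0], [[0.1316, 0, -0.10], 0, 0], [[0.1316, 0, -0.06], 0, 0], [[0.1316, 0, -0.02], 0, 0], [[0.1316, 0, 0.001], 0, 0], [[0.1316, 0, 0.001], 0, 0], [[0.1316, 0, 0.001], 0, 0]]'; python3 st.py
```

```text
t: 15.6
tcp_pos: [0.6187, 0.0767, 0.0506]
tool_rot: [0.716, 0.698, -0.001, -0.001]
force: [-0.3, -0.2, -0.5]
finger_gap: 0.001
gripper_force: 0.0
tcp plate mm -0.62 80.99 F -0.27 -0.25 yaw rel 1.5662 [-0.018 -0.043  0.029] 15.6
```

```bash
python3 -m pendant '[[[-0.004, 0, -0.001], 0, 0], [[-0.006, 0, -0.001], 0, 0], [[-0.008, 0, -0.001], 0, 0], [[-0.010, 0, -0.001], 0, 0], [[-0.012, 0, -0.001], 0, 0], [[-0.014, 0, -0.001], 0, 0], [[-0.016, 0, -0.001], 0, 0], [[-0.018, 0, -0.001], 0, 0], [[-0.020, 0, -0.001], 0, 0], [[-0.022, 0, -0.001], 0, 0], [[-0.024, 0, -0.001], 0, 0], [[-0.026, 0, -0.001], 0, 0], [[-0.027, 0, -0.001], 0, 0], [[-0.0275, 0, -0.001], 0, 0]]'|grep force; python3 st.py
```

```text
force: [0.7, 2.2, 2.7]
gripper_force: 1.7
tcp plate mm 0.06 55.36 F 0.69 2.2 yaw rel 1.5681 [ 0.587 -0.039  0.067] 17.0
```

```bash
python3 -m pendant '[[[-0.0005, 0, 0], 0, 0], [[-0.001, 0, 0], 0, 0], [[-0.001, 0, 0], 0, 0]]'|grep force; python3 st.py
```

```text
force: [0.7, 2.9, 2.2]
gripper_force: 1.6
tcp plate mm 0.03 54.45 F 0.67 2.96 yaw rel 1.5683 [ 0.499 -0.046  0.02 ] 17.3
```

```bash
python3 -m pendant '[[[-0.0005, 0, 0], 0, 0], [[-0.001, 0, 0], 0, 0], [[-0.0015, 0, 0], 0, 0], [[-0.002, 0, 0], 0, 0], [[-0.002, 0, 0], 0, 0]]'|grep force; python3 st.py
```

```text
force: [0.4, 3.9, 1.1]
gripper_force: 1.5
tcp plate mm -0.07 52.41 F 0.31 3.92 yaw rel 1.5683 [0.489 0.015 0.053] 17.8
```

```bash
python3 -m pendant '[[[-0.0005, 0, 0], 0, 0], [[-0.001, 0, 0], 0, 0], [[-0.001, 0, 0], 0, 0]]'|grep force; python3 st.py
```

```text
force: [0.4, 6.0, 3.2]
gripper_force: 2.7
tcp plate mm -0.09 52.12 F 0.26 6.04 yaw rel 1.5679 [ 0.909 -0.049  0.024] 18.1
```

```bash
python3 -m pendant '[[[-0.0004, 0, 0], 0, 0], [[-0.0007, 0, 0], 0, 0], [[-0.0007, 0, 0], 0, 0]]'|grep force; python3 st.py
```

```text
force: [-0.4, 7.0, 2.4]
gripper_force: 3.6
tcp plate mm -0.11 52.01 F -0.53 6.99 yaw rel 1.5676 [ 1.188 -0.045  0.018] 18.4
```

```bash
python3 -m pendant '[[[0.005, 0, 0], 0, 0], [[0.02, 0, 0], 0, 0], [[0.025, 0, -0.03], 0, 0], [[0.025, 0, -0.07], 0, 0], [[0.025, 0, -0.11], 0, 0], [[0.02, 0, -0.15], 0, 0], [[-0.01, 0, -0.16], 0, 0], [[-0.05, 0, -0.16], 0, 0], [[-0.09, 0, -0.16], 0, 0], [[-0.12, 0, -0.16], 0, 0], [[-0.133, 0, -0.15], 0, 0], [[-0.133, 0, -0.14], 0, 0], [[-0.133, 0, -0.10], 0, 0], [[-0.133, 0, -0.06], 0, 0], [[-0.133, 0, -0.02], 0, 0], [[-0.133, 0, 0], 0, 0], [[-0.133, 0, 0], 0, 0], [[-0.133, 0, 0], 0, 0]]'; python3 st.py
python3 - <<'E'
from h import *
d=dict(np.load('d_w1.npz',allow_pickle=True))
E
```

```text
t: 20.2
tcp_pos: [0.6149, -0.0844, 0.052]
tool_rot: [0.715, 0.7, -0.001, -0.001]
force: [0.1, -0.6, -0.3]
finger_gap: -0.0
gripper_force: 0.0
tcp plate mm -1.17 -80.17 F 0.11 -0.56 yaw rel 1.5699 [ 0.029  0.01  -0.029] 20.2
```

```bash
python3 -m pendant '[[[0.004, 0, 0], 0, 0], [[0.007, 0, 0], 0, 0], [[0.009, 0, 0], 0, 0], [[0.011, 0, 0], 0, 0], [[0.013, 0, 0], 0, 0], [[0.015, 0, 0], 0, 0], [[0.017, 0, 0], 0, 0], [[0.018, 0, 0], 0, 0], [[0.019, 0, 0], 0, 0], [[0.019, 0, 0], 0, 0]]'|grep force; python3 st.py
```

```text
force: [-0.7, -2.5, 2.4]
gripper_force: 1.6
tcp plate mm 0.13 -63.46 F -0.66 -2.48 yaw rel 1.5682 [-0.482 -0.035 -0.021] 21.2
```

Another 3.4 mm slowly brings it to about -60.1; then I back off and look from the earlier pose.

```bash
python3 -m pendant '[[[0.0007, 0, 0], 0, 0], [[0.0014, 0, 0], 0, 0], [[0.002, 0, 0], 0, 0], [[0.0026, 0, 0], 0, 0], [[0.0031, 0, 0], 0, 0], [[0.0034, 0, 0], 0, 0], [[0.0034, 0, 0], 0, 0]]'|grep force; python3 st.py
python3 -m pendant '[[[-0.005, 0, 0], 0, 0], [[-0.015, 0, 0], 0, 0], [[-0.02, 0, -0.03], 0, 0], [[-0.02, 0, -0.07], 0, 0], [[-0.02, 0, -0.11], 0, 0], [[-0.01, 0.02, -0.15], 0.15, 0], [[0, 0.04, -0.18], 0.3, 0], [[0.03, 0.06, -0.192], 0.45, 0], [[0.0336, 0.0768, -0.192], 0.6, 0], [[0.0336, 0.0768, -0.192], 0.75, 0], [[0.0336, 0.0768, -0.192], 0.9, 0], [[0.0336, 0.0768, -0.192], 1.05, 0], [[0.0336, 0.0768, -0.192], 1.2, 0], [[0.0336, 0.0768, -0.192], 1.35, 0], [[0.0336, 0.0768, -0.192], 1.5, 0], [[0.0336, 0.0768, -0.192], 1.568, 0], [[0.0336, 0.0768, -0.192], 1.568, 0], [[0.0336, 0.0768, -0.192], 1.568, 0], [[0.0336, 0.0768, -0.192], 1.568, 0]]'; python3 foot.py w3.png
```

```text
force: [0.3, -2.6, 2.1]
gripper_force: 1.6
tcp plate mm -0.36 -59.72 F 0.35 -2.56 yaw rel 1.5683 [-0.531  0.003  0.035] 21.9
t: 23.8
tcp_pos: [0.6935, -0.0323, 0.245]
tool_rot: [1.0, -0.01, -0.0, -0.0]
force: [0.2, -0.6, 0.5]
finger_gap: -0.001
gripper_force: 0.0
clay n 3021
z~ 0.0399 2338 0.0399 fit [ 0.6174 -0.0042] 0.0496 plate xy -0.0003 0.0001
tcp plate 0.0763 -0.0265 z 0.24499509457981652 F plate 0.23 -0.56 t 23.8
```

View pics/w3.png

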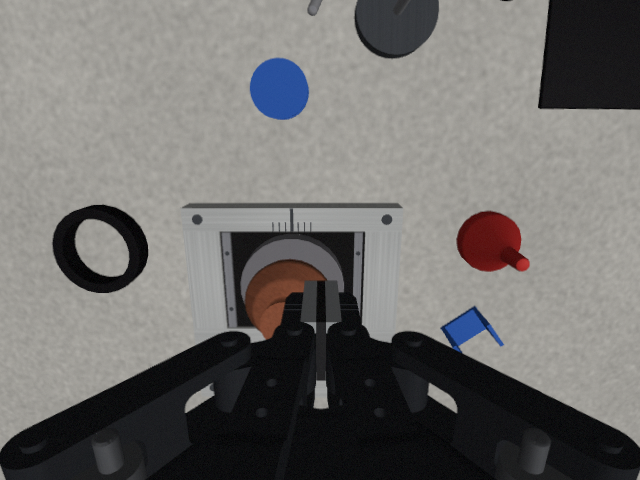

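```bash
python3 vis.py
```

```text
Traceback (most recent call last):
  File "vis.py", line 10, in <module>
    X=onplane(d,L,.025)[:,:2]; k=np.polyfit(X[:,0],X[:,1],1); print('line slope',k[0],'y at .6177',np.polyval(k,.6177),'resid',np.std(X[:,1]-np.polyval(k,X[:,0])))
      ~~~~~~~^^^^^^^^^^
  File "h.py", line 18, in onplane
    r=rays(d,uv)@d['Rcw'].T; return d['c']+r*((z-d['c'][2])/r[:,2])[:,None]
      ~~~~^^^^^^
  File "h.py", line 14, in rays
    uv=np.atleast_2d(np.array(uv,float)); p=(uv-[d['cx'],d['cy']])/d['f']; u=p.copy()
                                             ~~^~~~~~~~~~~~~~~~~~
ValueError: operands could not be broadcast together with shapes (2,0) (2,)
```

From this pose the foot is centred at about (291,285), in line with the index mark at (291,215), and the fit puts it 0.1 mm off the line. I'll check once more from the earlier pose, which also draws the hand clear.

```bash
python3 -m pendant '[[[-0.05, -0.0027, 0], 0, 0], [[-0.1, -0.0027, 0], 0, 0], [[-0.1536, -0.0027, 0], 0, 0], [[-0.1536, -0.0027, 0], 0, 0], [[-0.1536, -0.0027, 0], 0, 0], [[-0.1536, -0.0027, 0], 0, 0], [[-0.1536, -0.0027, 0], 0, 0]]'; python3 vis.py | head -5; python3 foot.py
```

```text
t: 24.6
tcp_pos: [0.5425, -0.027, 0.2459]
tool_rot: [1.0, -0.01, 0.002, 0.0]
force: [-0.0, -0.6, 0.3]
finger_gap: 0.001
gripper_force: 0.0
line slope -0.02014624413531938 y at .6177 -0.004332564758108013 resid 8.337581924854856e-05
holes [[0.6836, 0.0847], [0.68, -0.0959], [0.493, 0.0884], [0.4894, -0.0921]] mean [ 0.58651278 -0.00373881] yaw -0.019894860577358113
foot z.039 fit (array([ 0.61699243, -0.00451377]), np.float64(0.049268541445037936)) 334
foot y rel line -0.00019546271553553922
90 [163, 163, 159, 155, 155, 159, 134, 87, 49, 99, 119, 87, 61, 58, 59, 61, 107, 117, 89, 39, 18, 22, 22, 19, 17, 21, 24, 21, 19, 23, 21, 21, 21, 22, 23] [18, 24, 18, 18, 16, 20, 19, 22, 20, 20, 20, 21, 21, 17, 23, 19, 19, 22, 19, 37, 85, 117, 102, 64, 59, 60, 72, 102, 114, 89, 21, 69, 132, 161, 159, 155, 158, 162, 160, 159, 157, 156, 157, 159, 156]
clay n 8277
z~ 0.0399 2519 0.0399 fit [ 0.617  -0.0045] 0.0496 plate xy -0.0007 -0.0002
tcp plate -0.075 -0.0241 z 0.2456485860860441 F plate 0.53 0.56 t 24.65
```

The foot is 0.2 mm from the index line and flat, and the hand is clear, so I'm handing in.

```bash
python3 -c "from station import job; print(job.sign_off())"
```

```text
the job is handed in; nothing more can be done
None
```

I handed the job in at about 25 s: the foot lies flat in the recess about 0.2 mm from the index line by camera, after being pressed at about 7 N against the left bar and then the right, and the jar stands free with the hand clear; no verdict was shown.

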